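# Fit the stem into an exhaust baffle core and hold it leaned over for tacking

### The job

Take the brass-headed stem from the blue rack and push it down into the narrow hole in the top of the perforated exhaust core, head fully home, while the core stands in its red block. Then draw the core with its stem straight up out of the block, lean it over about 45 degrees with the stem end upwards and hold it well clear above the bench and the fixtures for the welder to tack: finish while still holding the core, steady in the air and touching nothing else. Leave the jar, flange, battery and spanner where they are.

Things in the scene. Friction and masses are not known exactly. Their poses are not given: they have to be found in the camera images.
- stem: Loose stem, about 80 g: an 8 mm steel rod 90 mm long with a blunt tapered point (5 mm across at the tip, full width 6 mm up) below a brass cylindrical head 18 mm in diameter and 24 mm tall. Origin at the tip, z along the axis towards the head. Starts hanging upright in the rack, the head standing on the rack's top plate, from 100 to 124 mm above the bench.
- stem_shoulder (a point): Centre of the underside of the stem's head, 90 mm above the tip on its axis.
- core: Loose exhaust baffle core, about 220 g: steel tube with dark perforations, 34 mm outer diameter all along, 110 mm long, lower end closed. Central round hole in its upper end: 11 mm in diameter, 104 mm deep, straight. Origin at the centre of the lower end, z towards the hole. Starts upright in the red block, lower end 10 mm and upper end 120 mm above the bench, its upper 70 mm out of the block.
- core_mouth (a point): Centre of the hole's mouth in the core's upper end face, 110 mm from the core's origin. With the stem home, the brass head stands on this face, 24 mm tall.
- socket_block: Fixed red block 84 x 84 mm, 50 mm tall, on a dark steel foot plate 108 x 84 mm, 8 mm thick. In its top is a central round socket, 37 mm in diameter and 40 mm deep, that holds the core loosely. Origin at the centre of the underside, z up, x along the foot plate's long side.
- rod_rack: Fixed blue rack, 100 mm tall: base 60 x 50 mm, top plate 50 x 50 mm and 12 mm thick with a central 10 mm through hole, two side walls (at its -y and +y sides), open along x. Origin at the centre of the underside, z up. The rack and the red block may stand either way round, left or right.
- jar: Bystander: white plastic jar with a blue cap, 54 mm in diameter, 60 mm tall. Origin at the centre of its underside.
- flange: Bystander: flat steel ring, 76 mm outer and 44 mm inner diameter, 12 mm thick. Origin at the centre of its underside.
- battery: Bystander: red battery with a black top, 70 x 110 mm, 86 mm tall with two posts 8 mm higher. Origin at the centre of its underside, y along its length.
- spanner: Bystander: steel spanner 170 mm long lying flat. Origin beneath the middle of its length, x along its length.

How it is judged (in metres and radians):
On the way, in this order (a step that is already met when the one before it is completed fails the run):
1. the stem is fully home in the core (head on the end face) while the core stands in the red block (distance between stem_shoulder and core_mouth below 0.005 m and angle between the z axis of stem and the z axis of core, either way round below 0.15 rad and z of stem in the frame of core below 0.026 m and horizontal distance between core and socket_block below 0.006 m and z of core in the frame of socket_block below 0.016 m and angle between core's own z axis and vertical below 0.15 rad), for 0.2 s.
2. the core is drawn clear of the block, the stem still home (distance between stem_shoulder and core_mouth below 0.005 m and angle between the z axis of stem and the z axis of core, either way round below 0.15 rad and z of stem in the frame of core below 0.026 m and z of core in the frame of socket_block above 0.055 m and contact force between the fingers and core above 0.5 N), for 0.1 s.
At the end, for the whole second after the job is handed in: Fingers hold the core, lower end over 80 mm above the bench, axis 30 to 60 degrees from vertical with the stem end up, under 30 mm/s, touching no block, rack or bystander; stem home (head underside within 5 mm of the mouth, axes within 0.15 rad) (distance between stem_shoulder and core_mouth below 0.005 m and angle between the z axis of stem and the z axis of core, either way round below 0.15 rad and z of stem in the frame of core below 0.026 m and angle between core's own z axis and vertical between 0.52 and 1.05 rad and height (world z) of core above 0.08 m and contact force between the fingers and core above 0.5 N and contact force between core and socket_block below 0.05 N and contact force between each of core, stem and rod_rack below 0.05 N and linear speed of core below 0.03 m/s and contact force between core and jar below 0.05 N and contact force between core and flange below 0.05 N and contact force between core and battery below 0.05 N and contact force between core and spanner below 0.05 N); the arm keeps its last pose, push and grip.
It fails at once if the jar is moved more than 25 mm (distance of jar from where it was at the start of the episode above 0.025 m).
It fails at once if the flange is moved more than 25 mm (distance of flange from where it was at the start of the episode above 0.025 m).
It fails at once if the battery is moved more than 25 mm (distance of battery from where it was at the start of the episode above 0.025 m).
It fails at once if the spanner is moved more than 25 mm (distance of spanner from where it was at the start of the episode above 0.025 m).
It also fails if it takes over 61 s, if anything falls off the work surface, if the arm or the gripper's body presses on something with over 40 N, if the wrist force passes 120 N, or if a joint passes its speed limit or range.

### The arm

A 6-joint arm with a two-finger parallel gripper is mounted at the origin on the work surface. World frame = base frame: x ahead of the robot, y to its left, z up, the work surface at z = 0. Lengths are in mm, angles in rad, forces in N, time in s.
With the tool pointing down it reaches from about 350 to 875 mm from the base axis. Payload 4.2 kg.
Tool frame: the origin (TCP) lies at the very end of the fingers, on their centre line; the grasp point (between the pads) lies 19 mm behind it; z points along the fingers, y is the direction in which the jaws open and shut (so a half turn about z gives the same grasp; the last joint's range is limited). The gripper opens to 85 mm and grips with 20 to 120 N. Pads are 22 mm wide; open, the fingers measure 114 mm over their backs; the gripper's body (76 mm by 85 mm) begins 54 mm behind the grasp point. The pads swing forward as they close: fully open they stand 13 mm farther back than shut.
Start: joints at [-0.905, 0.385, 0.008, 0, -1.194, -0.259], TCP at [247.308, -573.967, 231.312] pointing down, gripper open.
Joint ranges: [-3.14, 3.14], [-1.21, 2.06], [-1.07, 1.41], [-3.16, 2.05], [-2.99, -0.16], [-3.1, 3.1]. Speed limits (rad/s): [2.79, 2.79, 3.14, 3.14, 3.14, 3.14].

### API

Orientations are given as a unit quaternion [x, y, z, w].
In Python, from bench import arm, optics, job gives the robot as it stands.
- The arm moves only by the tool send_rows, never from a script. Its argument "steps" is a list that holds one entry, the list of rows, each a list of 5 numbers: the shift along the tool's x, y, z in cm, then the turn about the tool's z in rad, then the opening, from 0 (shut) to 1 (fully open). A call has 1 to 10 rows; each row shifts and turns the pose as measured when the row begins, along the tool's axes as they then stand; what a row does not reach is not made up. A row lasts 1/12 s, in which the tool goes at most 41.7 mm and 7.16 degrees, less where a joint would pass 70% of its speed; a pose out of reach is approached as far as the arm can. A call with a gripper value outside its range is refused whole. The fingers move at their own pace and stop on an object; the grip force is fixed at half the most. Time passes only in rows, so rows that do not move let the fingers close. It gives the time, the measured TCP pose, the force and the opening at its end, in the units of the state.
- arm.read_state(): the state, without advancing time (a new reading comes with each control period).
- optics.get_image(name): name is "scene" or "top" or "wrist"; returns (picture, depth): 384x512x3 uint8, blue, green, red; 384x512 float32, mm along the optical axis (not along the pixel's ray), 0 where there is no reading.
- optics.get_calibration(name): a dict with "K" (3x3 intrinsics, pixels), "k1" (the pictures are not rectified: a ray, as slopes to the right and down, at radius r is drawn at 1 + k1 r^2 times it, then the intrinsics apply), "rvec" (rotation vector, rad) and "tvec" (3), from world to camera coordinates, as OpenCV has them; the wrist camera has in their place "hand_eye" (4x4, takes a point from camera to tool coordinates, whose origin is the TCP and whose axes are the flange's). Camera axes: x right, y down, z forward; pixel columns grow to the right and rows downward; lengths in mm; the calibration is good to about 2 mm. A picture is of the moment at which its call begins: read the wrist's pose just before it. get_calibration takes no time and is no camera call.
- job.job_done(): hands the job in, once; it reports no verdict.
The state is a dict: "clock": time; "joints": joint angles; "joint_vel": joint speeds; "joint_efforts": joint torques, N m; "position": TCP position; "ee_rot": TCP orientation; "contact_force": force on the tool from outside, world axes, zero at the start; "wrist_torque": the same for the moment, N m; "gripper_width": finger opening in mm.
Only numpy, scipy, OpenCV 4.12 (cv2) and the standard library are available. Lean on these libraries where they do the work, as an engineer would, in place of code of your own. Each camera call takes 0.05 s, during which the arm holds its last target. There are 200 camera calls.

## Working session

There is one attempt and no reset: what is moved stays moved. The work goes in short steps, Python scripts to look and compute and a tool call to move; the robot and the scene stay as the last step left them, time stands still between calls to the robot, and variables do not carry over. Pictures are saved under pics/ and viewed, about 8 in all and at most 12, crops included, and the job is handed in when it is done.

Besides the shell and the picture viewer there is one more tool, called after ">>>" as a command line: name --argument value ..., lists and objects as JSON in quotes. send_rows: Moves the arm, as the interface text tells. Its arguments: {"type":"object","properties":{"steps":{"type":"array","items":{"type":"array","items":{"type":"array","items":{"type":"number"}}}}},"required":["steps"]}

```bash
mkdir -p pics
cat > h.py <<'E'
import numpy as np,cv2
from scipy.spatial.transform import Rotation as R
from bench import arm,optics,job
def ext(n,st=None):
    c=optics.get_calibration(n)
    if 'hand_eye' in c:
        T=np.eye(4);T[:3,:3]=R.from_quat(st['ee_rot']).as_matrix();T[:3,3]=st['position']
        T=T@np.array(c['hand_eye'])
    else:
        Rm=cv2.Rodrigues(np.array(c['rvec'],float))[0];T=np.eye(4);T[:3,:3]=Rm.T;T[:3,3]=-Rm.T@np.array(c['tvec'],float).ravel()
    return np.array(c['K']),c['k1'],T
def rays(n,uv,st=None):
    K,k1,T=ext(n,st);uv=np.array(uv,float).reshape(-1,1,2)
    p=cv2.undistortPoints(uv,K,np.array([k1,0,0,0,0.])).reshape(-1,2)
    d=np.c_[p,np.ones(len(p))]
    return T[:3,3],d@T[:3,:3].T     # scale by depth gives point
def onz(n,uv,z,st=None):
    o,d=rays(n,uv,st);return o+d*((z-o[2])/d[:,2])[:,None]
def cloud(n,dep,mask,st=None):
    v,u=np.nonzero(mask&(dep>0));o,d=rays(n,np.c_[u,v],st);return o+d*dep[v,u][:,None]
E
python3 - <<'E'
from h import *
s=arm.read_state();print(s)
for n in('scene','top','wrist'):
    p,d=optics.get_image(n);cv2.imwrite(f'pics/{n}0.png',p);np.save(f'{n}0.npy',d)
    K,k1,T=ext(n,s);print(n,K.round(1).tolist(),k1,T.round(2).tolist())
E
```

```text
{'clock': 0.0, 'joints': array([-9.05426631e-01,  3.85537768e-01,  6.60041482e-03, -5.20293330e-04,
       -1.19400403e+00, -2.58572034e-01]), 'joint_vel': array([ 2.06984148e-04, -6.71564162e-04, -8.16862562e-04,  4.39825296e-05,
        9.02469097e-05,  1.56371614e-03]), 'joint_efforts': array([ 1.68409646e-03, -3.92287982e+01,  1.88402045e+01,  4.18621212e+00,
       -4.53240718e-03,  6.99559450e-06]), 'position': array([ 247.05907697, -573.44214482,  230.21982891]), 'ee_rot': array([-2.01905135e-01,  9.79404466e-01,  1.06787039e-03, -2.61590504e-04]), 'contact_force': array([0.06861905, 0.04384224, 0.20856481]), 'wrist_torque': array([ 0.01415971, -0.02676455,  0.03210844]), 'gripper_width': 85.39934686382068}
scene [[448.3, 0.0, 255.5], [0.0, 448.3, 184.7], [0.0, 0.0, 1.0]] -0.05283785631424363 [[-0.46, 0.69, -0.56, 1332.71], [0.89, 0.35, -0.29, 389.59], [-0.01, -0.63, -0.77, 1158.33], [0.0, 0.0, 0.0, 1.0]]
top [[360.1, 0.0, 252.9], [0.0, 360.1, 194.3], [0.0, 0.0, 1.0]] -0.05445426829253561 [[0.02, -0.99, 0.15, 359.56], [-1.0, -0.02, 0.0, 13.07], [-0.0, -0.15, -0.99, 1315.06], [0.0, 0.0, 0.0, 1.0]]
wrist [[289.0, 0.0, 253.6], [0.0, 289.0, 192.5], [0.0, 0.0, 1.0]] 0.014396122753746746 [[-0.39, 0.88, 0.26, 180.76], [0.92, 0.38, 0.12, -603.15], [0.0, 0.29, -0.96, 372.16], [0.0, 0.0, 0.0, 1.0]]
```

View pics/top0.png

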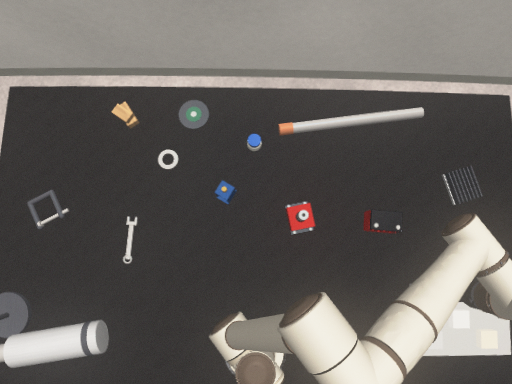

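View pics/scene0.png

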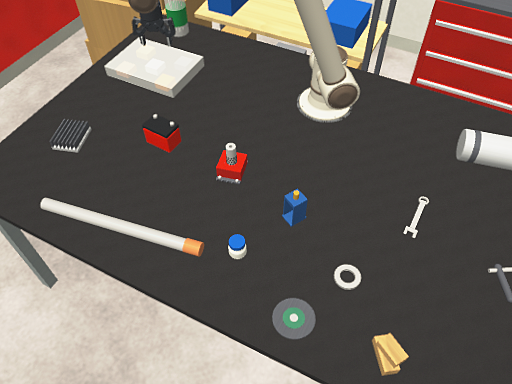

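Top view: the blue rack with brass head is at about (225,190), the red block with core at (302,217) and the battery at (385,221). The jar (254,142), flange (168,159) and spanner (130,240) are farther off. Now I'll turn those into positions.

```bash
python3 - <<'E'
from h import *
im={n:cv2.imread(f'pics/{n}0.png') for n in('top','scene')}
dp={n:np.load(f'{n}0.npy') for n in im}
box={'top':{'rack':(205,172,245,210),'block':(280,195,322,240)},'scene':{'rack':(275,180,315,230),'block':(210,135,252,187)}}
for n in im:
    hsv=cv2.cvtColor(im[n],cv2.COLOR_BGR2HSV).astype(int);H,S,V=[hsv[...,i] for i in range(3)]
    def sel(k,m):
        x0,y0,x1,y1=box[n][k];z=np.zeros(m.shape,bool);z[y0:y1,x0:x1]=1;return m&z
    for k,nm,m in(('rack','brass',(H>10)&(H<32)&(S>90)&(V>100)),('rack','blue',(H>100)&(H<130)&(S>100)&(V>50)),('block','red',((H<6)|(H>174))&(S>120)&(V>90)),('block','grey',(S<60)&(V>70))):
        q=sel(k,m);P=cloud(n,dp[n],q);v,u=np.nonzero(q)
        if not len(P): print(n,nm,'none');continue
        top=P[P[:,2]>np.percentile(P[:,2],97)-8]
        r=cv2.minAreaRect(top[:,:2].astype(np.float32))
        print(n,nm,len(P),'pix',u.mean().round(1),v.mean().round(1),'zmax',np.percentile(P[:,2],[50,97]).round(),'topmean',top.mean(0).round(1),len(top),'rect',np.round(r[0],1),np.round(r[1],1),round(r[2],1))
E
python3 - <<'E'
import cv2
a=cv2.imread('pics/top0.png')[165:245,200:330];cv2.imwrite('pics/topc.png',cv2.resize(a,None,fx=6,fy=6,interpolation=cv2.INTER_CUBIC))
E
```

```text
top brass 19 pix 224.0 188.9 zmax [124. 129.] topmean [553.9 115.1 124.9] 16 rect [552.9 115.7] [13.8 10.2] 1.0
top blue 273 pix 224.9 191.9 zmax [ 99. 104.] topmean [553.4 117.  100.7] 174 rect [554.7 117.1] [50.9 49.8] 59.5
top red 486 pix 300.1 216.8 zmax [50. 56.] topmean [ 471.  -148.2   51.4] 383 rect [ 472.  -150.4] [84.4 84.5] 12.7
top grey 237 pix 300.3 217.2 zmax [ 12. 124.] topmean [ 472.5 -150.2  120.4] 69 rect [ 472.9 -149.6] [30.4 30.4] 1.4
scene brass 46 pix 295.5 194.5 zmax [120. 125.] topmean [556.8 115.7 122.9] 25 rect [556.7 114.9] [13.3 14.7] 23.3
scene blue 644 pix 294.2 208.0 zmax [ 57. 103.] topmean [560.  116.8  99.6] 188 rect [555.4 115.9] [53.6 51.1] 59.2
scene red 583 pix 231.5 166.2 zmax [47. 54.] topmean [ 479.2 -147.6   50. ] 339 rect [ 473.5 -151. ] [92.6 85.7] 12.5
scene grey 300 pix 229.6 161.4 zmax [ 73. 122.] topmean [ 474.5 -150.4  119.3] 65 rect [ 474.  -152.3] [34.6 32.4] 7.6
```

View pics/topc.png

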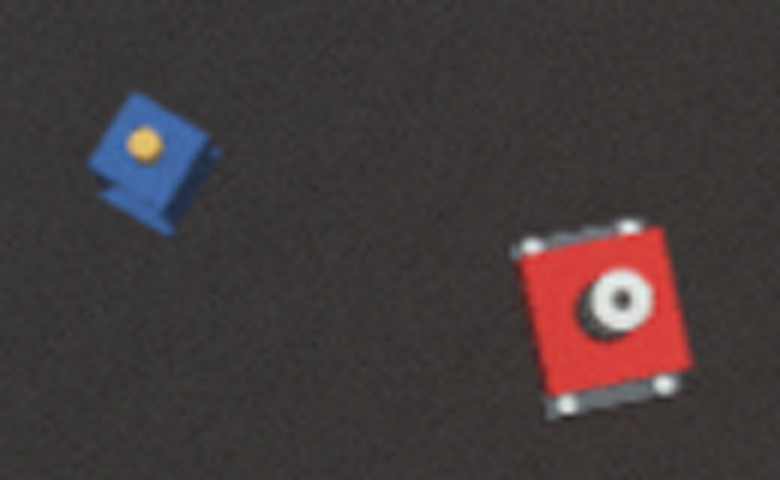

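>>> send_rows --steps '[[[0, 0, 0, -0.12, 1], [0, 0, 0, -0.12, 1], [0, 0, 0, -0.12, 1], [0, 0, 0, -0.12, 1], [0, 0, 0, -0.12, 1], [0, 0, 0, -0.12, 1], [0, 0, 0, -0.12, 1], [0, 0, 0, -0.12, 1], [0, 0, 0, -0.12, 1], [0, 0, 0, -0.12, 1]]]'

```text
clock: 0.98
position: [246.1, -571.2, 225.4]
ee_rot: [0.736, -0.677, -0.005, -0.002]
contact_force: [-0.0, -0.5, 0.5]
gripper_width: 85.3
```

>>> send_rows --steps '[[[0, 0, -0.5, -0.07, 1], [0, 0, -0.3, -0.07, 1], [-3, -2.25, -0.1, 0, 1], [-3, -2.25, -0.1, 0, 1], [-3, -2.25, -0.1, 0, 1], [-3, -2.25, -0.1, 0, 1], [-3, -2.25, -0.1, 0, 1], [-3, -2.25, -0.1, 0, 1], [-3, -2.25, -0.1, 0, 1], [-3, -2.25, -0.1, 0, 1]]]'

```text
clock: 1.82
position: [365.9, -289.9, 238.2]
ee_rot: [0.781, -0.625, -0.01, -0.003]
contact_force: [0.0, -0.2, 1.2]
gripper_width: 85.3
```

>>> send_rows --steps '[[[-3, -2.25, -0.1, 0, 1], [-3, -2.25, -0.1, 0, 1], [-3, -2.25, -0.1, 0, 1], [-3, -2.25, -0.1, 0, 1], [-3, -2.25, -0.1, 0, 1], [-3, -2.25, -0.1, 0, 1], [-3, -2.25, -0.1, 0, 1], [-3, -2.25, -0.1, 0, 1]]]'

```text
clock: 2.48
position: [489.7, -0.9, 250.6]
ee_rot: [0.781, -0.624, -0.01, -0.004]
contact_force: [0.9, -1.5, -0.3]
gripper_width: 85.4
```

>>> send_rows --steps '[[[-3, -2.7, 0.6, 0, 1], [-3, -2.7, 0.6, 0, 1], [-2, -1.8, 0.6, 0, 1], [-1, -1, 0.6, 0, 1], [0, 0, 0.6, 0, 1], [0, 0, 0, 0, 1]]]'

```text
clock: 2.98
position: [551.7, 116.6, 219.7]
ee_rot: [0.784, -0.621, -0.01, -0.004]
contact_force: [-0.3, -0.9, -1.4]
gripper_width: 85.5
```

Run:
```python
from h import *
s=arm.read_state();p,d=optics.get_image('wrist');cv2.imwrite('pics/w1.png',p);np.save('w1.npy',d)
print(s['position'],s['ee_rot'],s['joint_vel'].round(3))
hsv=cv2.cvtColor(p,cv2.COLOR_BGR2HSV).astype(int);H,S,V=[hsv[...,i] for i in range(3)]
m=((H>10)&(H<32)&(S>90)&(V>100)).astype(np.uint8)
n,l,st,c=cv2.connectedComponentsWithStats(m)
for i in range(1,n):
    if st[i,4]>60:
        P=cloud('wrist',d,l==i,s);print(st[i],c[i],P.mean(0),np.percentile(P[:,2],[3,50,97]))
        T=P[P[:,2]>118];print(T.mean(0),cv2.minEnclosingCircle(T[:,:2].astype(np.float32)))
T=np.eye(4);Rm=R.from_quat(s['ee_rot']).as_matrix();print(Rm.round(3))
```

```text
[551.72786645 116.5754221  219.65016318] [ 0.7839903  -0.62067456 -0.01030171 -0.00402149] [ 0.012  0.012  0.025  0.009 -0.006 -0.001]
[[ 0.229 -0.973 -0.011]
 [-0.973 -0.229  0.019]
 [-0.021  0.006 -1.   ]]
```

View pics/w1.png

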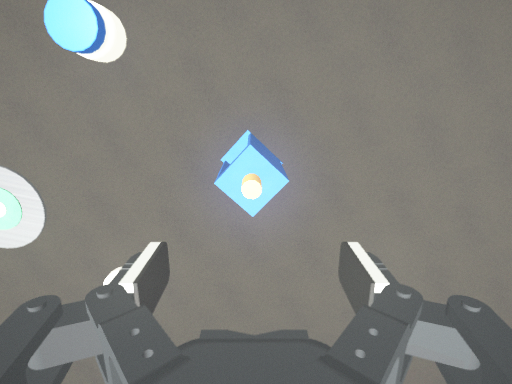

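The wrist view shows the brass head at (252,189), with its top washed out pale, centred between the pads (columns 165 and 342).

Run:
```python
from h import *
p=cv2.imread('pics/w1.png');d=np.load('w1.npy')
s=dict(position=np.array([551.728,116.575,219.65]),ee_rot=np.array([.78399,-.62067,-.0103,-.00402]))
print(p[189,240:266].tolist())
m=np.zeros(d.shape,bool);m[165:205,235:270]=1
b=p.astype(int);m&=(b[...,2]>b[...,0]-10)&(b[...,2]>170)
v,u=np.nonzero(m);print(len(u),u.min(),u.max(),v.min(),v.max())
P=cloud('wrist',d,m,s);T=P[P[:,2]>np.percentile(P[:,2],60)-4];print(np.percentile(P[:,2],[5,50,95]),T.mean(0),cv2.minEnclosingCircle(T[:,:2].astype(np.float32)))
print(onz('wrist',[[252,189]],124,s))
Rm=R.from_quat(s['ee_rot']).as_matrix();print(Rm.T@(np.array([555.,115.5,124])-s['position']))
```

```text
[[255, 238, 166], [253, 252, 252], [244, 255, 255], [242, 255, 255], [243, 255, 255], [243, 255, 255], [244, 255, 255], [244, 255, 255], [243, 255, 255], [243, 255, 255], [244, 255, 255], [242, 255, 255], [243, 255, 255], [243, 255, 255], [244, 255, 255], [244, 255, 255], [243, 255, 255], [242, 255, 255], [244, 255, 255], [243, 255, 255], [242, 255, 255], [225, 250, 254], [255, 241, 180], [255, 240, 168], [255, 241, 168], [255, 242, 170]]
432 241 261 174 198
[104.68784376 123.05985237 124.4285559 ] [554.26999941 113.60780053 123.27735112] ((554.2313842773438, 114.16290283203125), 8.942069053649902)
[[553.45517934 113.64492028 124.        ]]
[ 3.81853224 -3.55793913 95.5695767 ]
```

>>> send_rows --steps '[[[0.3, -0.15, 1.5, 0, 1], [0.3, -0.15, 1.5, 0, 1], [0, 0, 1.5, 0, 1], [0, 0, 1.5, 0, 1], [0, 0, 1.5, 0, 1], [0, 0, 1.5, 0, 1], [0, 0, 1, 0, 1], [0, 0, 0.5, 0, 1], [0, 0, 0, 0, 1]]]'

```text
clock: 3.78
position: [553.6, 100.9, 117.7]
ee_rot: [0.78, -0.626, -0.008, -0.007]
contact_force: [0.8, -0.5, 0.3]
gripper_width: 85.6
```

>>> send_rows --steps '[[[-0.6, -0.2, 0, 0, 1], [-0.5, -0.15, 0, 0, 1], [0, 0, 0, 0, 1], [0, 0, 0, 0, 1]]]'

```text
clock: 4.12
position: [556.2, 113.1, 121.0]
ee_rot: [0.78, -0.626, -0.006, -0.009]
contact_force: [-0.7, -0.0, 0.9]
gripper_width: 85.4
```

>>> send_rows --steps '[[[-0.1, 0.15, 0.7, 0, 1], [-0.1, 0, 0.6, 0, 1], [-0.1, 0, 0.3, 0, 1], [0, 0, 0, 0, 1], [0, 0, 0, 0, 1]]]'

```text
clock: 4.53
position: [554.4, 117.3, 104.5]
ee_rot: [0.78, -0.626, -0.006, -0.01]
contact_force: [-0.1, -0.1, -0.1]
gripper_width: 85.5
```

>>> send_rows --steps '[[[0.25, 0, 0, 0, 1], [0, 0, 0, 0, 1], [0, 0, 0, 0, 0], [0, 0, 0, 0, 0], [0, 0, 0, 0, 0], [0, 0, 0, 0, 0], [0, 0, 0, 0, 0], [0, 0, 0, 0, 0], [0, 0, 0, 0, 0], [0, 0, 0, 0, 0]]]'

```text
clock: 5.37
position: [555.0, 114.3, 104.8]
ee_rot: [0.78, -0.626, -0.006, -0.01]
contact_force: [0.4, -0.7, -0.1]
gripper_width: 15.9
```

>>> send_rows --steps '[[[0, 0, 0, 0, 0], [0, 0, -1, 0, 0], [0, 0, -2, 0, 0], [0, 0, -2, 0, 0], [0, 0, -2, 0, 0], [0, 0, -2, 0, 0], [0, 0, -2, 0, 0], [0, 0, -2, 0, 0], [0, 0, -1, 0, 0], [0, 0, 0, 0, 0]]]'

```text
clock: 6.2
position: [555.6, 111.7, 255.4]
ee_rot: [0.78, -0.626, -0.004, -0.013]
contact_force: [0.8, 0.3, -0.5]
gripper_width: 15.8
```

Run:
```python
from h import *
s=arm.read_state();p,d=optics.get_image('wrist');print(s['position'],s['ee_rot'].round(4),s['gripper_width'],s['contact_force'],s['joints'].round(2))
q,_=optics.get_image('scene');a=cv2.resize(q[100:240,220:370],None,fx=2.5,fy=2.5)
cv2.imwrite('pics/w2.png',np.hstack([p[:350],cv2.resize(a,(288,268)) if 0 else np.vstack([cv2.resize(q[80:240,220:370],(328,350))])])[:, :800])
```

```text
[555.60097602 111.72416935 255.38664333] [ 0.7799 -0.6257 -0.0042 -0.0131] 15.763958356800444 [ 0.81064102  0.25722061 -0.5345254 ] [ 0.47  0.26 -0.1  -0.02 -1.19 -0.25]
```

View pics/w2.png

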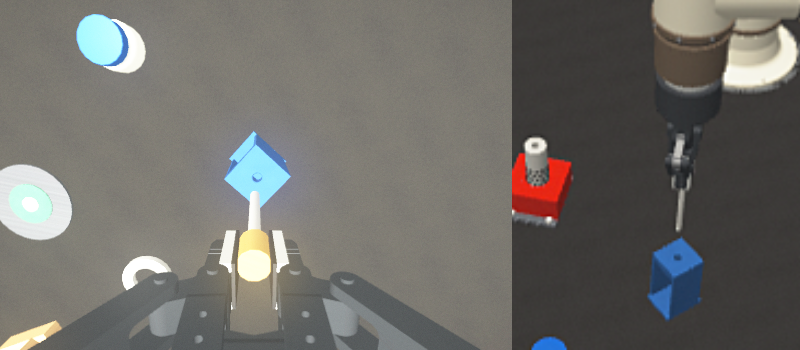

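>>> send_rows --steps '[[[2, 1.1, 0, 0, 0], [3.2, 1.8, 0, 0, 0], [3.2, 1.8, 0, 0, 0], [3.2, 1.8, 0, 0, 0], [3.2, 1.8, 0, 0, 0], [3, 1.8, 0, 0, 0], [2, 1.1, 0, 0, 0], [1, 0.5, 0, 0, 0], [0, 0, 0, 0, 0], [0, 0, 0, 0, 0]]]'

```text
clock: 7.13
position: [474.4, -125.0, 232.7]
ee_rot: [0.78, -0.625, -0.016, -0.003]
contact_force: [0.4, -0.4, 0.6]
gripper_width: 15.7
```

Run:
```python
from h import *
s=arm.read_state();p,d=optics.get_image('wrist');print(s['position'],s['ee_rot'].round(4),s['gripper_width'],s['contact_force'],s['joint_vel'].round(3))
cv2.imwrite('pics/w3.png',p);np.save('w3.npy',d);np.savez('s3.npz',**s)
```

```text
[ 474.35428818 -124.97437541  232.737765  ] [ 0.7802 -0.6254 -0.0159 -0.0031] 15.69247316489247 [ 0.42756117 -0.41694959  0.5647587 ] [-0.021  0.007 -0.023 -0.004  0.003  0.007]
```

View pics/w3.png

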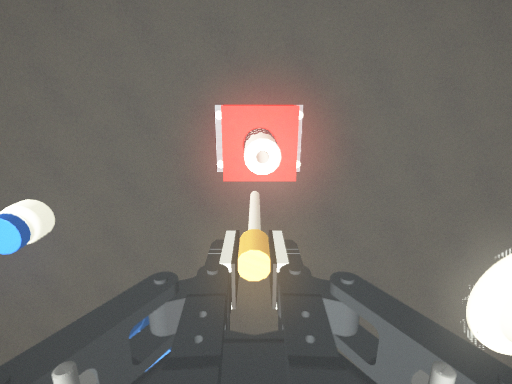

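The wrist view shows the core mouth at about (263,157), and the stem tip at about (255,193) still short of it. The stem sits straight in the grip.

```bash
cat > rel.py <<'E'
from h import *
def rel(p,d,s,tipz=94.5):
    g=p.astype(int).min(2)
    # hole: dark-ish blob inside white ring near top of core; ring = white near red block
    r=p.astype(int);red=(r[...,2]>150)&(r[...,1]<110)&(r[...,0]<110)
    v,u=np.nonzero(red);x0,x1,y0,y1=u.min(),u.max(),v.min(),v.max()
    P=onz('wrist',[[0,0]],120,s)
    m=(g>170);m[:y0]=0;m[y1+1:]=0;m[:,:x0+6]=0;m[:,x1-5:]=0
    C=cloud('wrist',d,m,s);k=np.abs(C[:,2]-120)<6;T=C[k]
    c,rad=cv2.minEnclosingCircle(T[:,:2].astype(np.float32))
    Rm=R.from_quat(s['ee_rot']).as_matrix()
    print('red box',x0,x1,y0,y1,'mouth circ',np.round(c,1),round(rad,1),'mean',T.mean(0).round(1),'n',len(T))
    return np.array([*c,120.]),Rm
def tip(uv,s,tipz=94.5):
    o,dd=rays('wrist',[uv],s);Rm=R.from_quat(s['ee_rot']).as_matrix()
    o=Rm.T@(o-s['position']);dd=Rm.T@dd[0];t=o+dd*((tipz-o[2])/dd[2])
    return t,s['position']+Rm@t
E
python3 - <<'E'
from rel import *
s=dict(np.load('s3.npz'));p=cv2.imread('pics/w3.png');d=np.load('w3.npy')
c,Rm=rel(p,d,s);print(Rm.round(3))
print('mouth from pix',onz('wrist',[[263,157]],120,s))
for y in(191,194): t,w=tip([255,y],s);print('tip tool',t.round(1),'world',w.round(1))
print(p[186:200:2,255].tolist())
sx=np.nonzero(p[200,235:275].min(1)>150)[0]+235;print('stem cols row200',sx.min(),sx.max())
for r in (240,250): 
  print(r,[tuple(p[r,c]) for c in(236,240,244,254,264,268,272)])
E
```

```text
red box 223 293 99 142 mouth circ [ 474.3 -165.6] 10.5 mean [ 474.7 -167.1  118.5] n 97
[[ 0.217 -0.976 -0.021]
 [-0.976 -0.218  0.025]
 [-0.029  0.015 -0.999]]
mouth from pix [[ 470.63393909 -153.20868794  120.        ]]
tip tool [ 3.8  0.9 94.5] world [ 472.3 -126.5  138.2]
tip tool [ 1.1  0.9 94.5] world [ 471.7 -123.9  138.3]
[[118, 127, 163], [121, 129, 163], [133, 141, 173], [214, 227, 237], [216, 226, 236], [217, 227, 236], [215, 225, 234]]
stem cols row200 250 259
240 [(np.uint8(80), np.uint8(93), np.uint8(106)), (np.uint8(129), np.uint8(218), np.uint8(246)), (np.uint8(130), np.uint8(219), np.uint8(247)), (np.uint8(123), np.uint8(207), np.uint8(239)), (np.uint8(109), np.uint8(175), np.uint8(217)), (np.uint8(94), np.uint8(138), np.uint8(166)), (np.uint8(81), np.uint8(95), np.uint8(108))]
250 [(np.uint8(79), np.uint8(96), np.uint8(109)), (np.uint8(133), np.uint8(224), np.uint8(249)), (np.uint8(131), np.uint8(220), np.uint8(247)), (np.uint8(188), np.uint8(254), np.uint8(255)), (np.uint8(109), np.uint8(178), np.uint8(219)), (np.uint8(106), np.uint8(173), np.uint8(215)), (np.uint8(81), np.uint8(98), np.uint8(112))]
```

>>> send_rows --steps '[[[1.0, 0.25, 0, 0, 0], [1.0, 0.25, 0, 0, 0], [0.5, 0.2, 0, 0, 0], [0, 0, 0, 0, 0], [0, 0, 0, 0, 0]]]'

```text
clock: 7.6
position: [473.8, -150.4, 230.5]
ee_rot: [0.782, -0.623, -0.017, -0.002]
contact_force: [-0.0, -0.7, -1.0]
gripper_width: 15.7
```

Run:
```python
from rel import *
s=arm.read_state();p,d=optics.get_image('wrist');print(s['position'],s['ee_rot'].round(4),s['joint_vel'].round(3))
np.savez('s4.npz',**s);cv2.imwrite('pics/w4.png',p);np.save('w4.npy',d)
a=p[100:260,190:330];cv2.imwrite('pics/w4c.png',cv2.resize(a,None,fx=5,fy=3.75*4/3*0.75,interpolation=cv2.INTER_CUBIC))
```

```text
[ 473.82472234 -150.35898015  230.53238202] [ 0.7818 -0.6233 -0.0171 -0.0024] [-0.007  0.006  0.002  0.    -0.     0.005]
```

View pics/w4c.png

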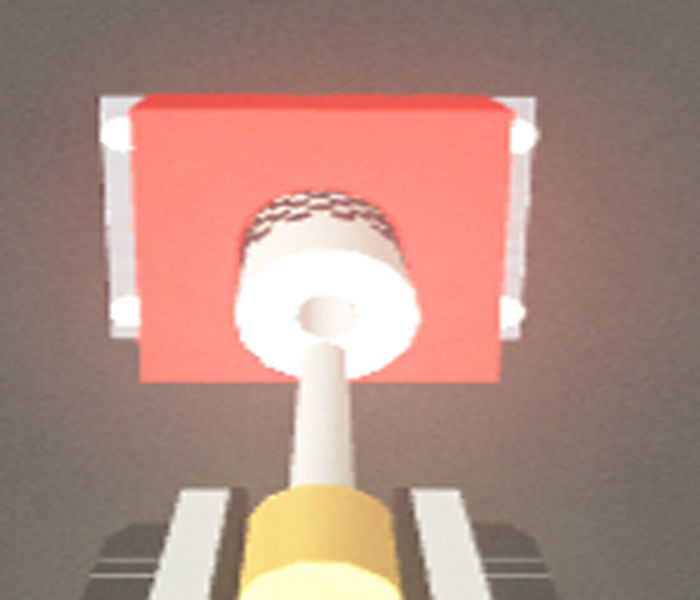

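Crop of the same view: the hole centre is at about (255.4,184.3) in the full image, and the far edge of the tip is at (254.4,190.7), just above and short of it.

Run:
```python
from rel import *
s=dict(np.load('s4.npz'));Rm=R.from_quat(s['ee_rot']).as_matrix();print(Rm.round(3))
m=onz('wrist',[[255.4,184.3]],120,s)[0]
for v in (192,193.5):
    t,w=tip([254.6,v],s);print(m.round(1),t.round(1),w.round(1),'tool delta',(Rm.T@(m-w)).round(1), 'horizontal world',(m-w).round(1))
```

```text
[[ 0.222 -0.975 -0.024]
 [-0.975 -0.223  0.025]
 [-0.03   0.018 -0.999]]
[ 471.1 -153.2  120. ] [ 2.9  0.6 94.5] [ 471.7 -151.   136. ] tool delta [ 2.5  0.8 16. ] horizontal world [ -0.6  -2.2 -16. ]
[ 471.1 -153.2  120. ] [ 1.6  0.6 94.5] [ 471.4 -149.6  136.1] tool delta [ 3.8  0.8 16. ] horizontal world [ -0.3  -3.5 -16.1]
```

>>> send_rows --steps '[[[0.3, 0.1, 0, 0, 0], [0, 0, 0.6, 0, 0], [0, 0, 0.4, 0, 0], [0, 0, 0, 0, 0], [0, 0, 0, 0, 0]]]'

```text
clock: 8.07
position: [473.3, -152.6, 219.4]
ee_rot: [0.782, -0.623, -0.017, -0.003]
contact_force: [0.1, -0.6, -0.8]
gripper_width: 15.6
```

Run:
```python
from rel import *
s=arm.read_state();p,d=optics.get_image('wrist');print(s['position'],s['ee_rot'].round(4),s['joint_vel'].round(3))
np.savez('s5.npz',**s);cv2.imwrite('pics/w5.png',p)
a=p[150:230,210:310];cv2.imwrite('pics/w5c.png',cv2.resize(a,None,fx=7,fy=7,interpolation=cv2.INTER_CUBIC))
```

```text
[ 473.32759613 -152.64044882  219.37195995] [ 0.7822 -0.6228 -0.0172 -0.0025] [ 0.003  0.007 -0.012 -0.004  0.005  0.   ]
```

View pics/w5c.png

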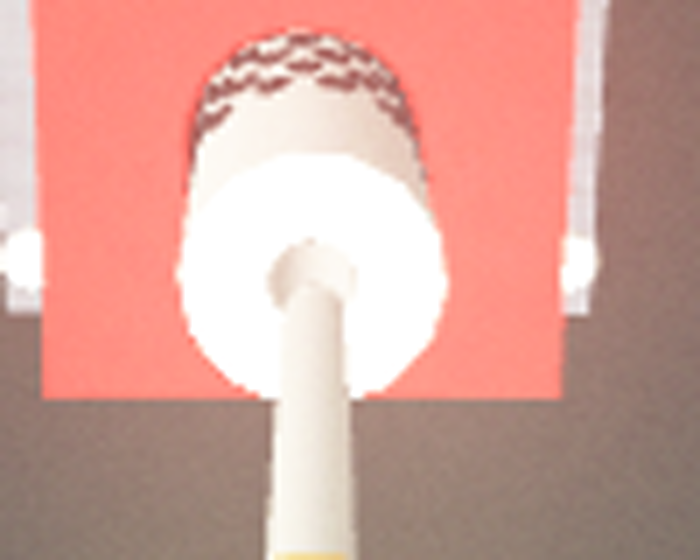

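Run:
```python
from rel import *
s=dict(np.load('s5.npz'));Rm=R.from_quat(s['ee_rot']).as_matrix()
m=onz('wrist',[[254.6,189.5]],120,s)[0]
for v in (191.5,193):
    t,w=tip([254.9,v],s);print(m.round(1),t.round(1),w.round(1),'tool delta',(Rm.T@(m-w)).round(1))
```

```text
[ 471.2 -153.9  120. ] [ 3.3  0.8 94.5] [ 471.  -153.7  124.8] tool delta [ 0.4 -0.2  4.8]
[ 471.2 -153.9  120. ] [ 2.   0.8 94.5] [ 470.7 -152.4  124.9] tool delta [ 1.7 -0.2  4.8]
```

>>> send_rows --steps '[[[0.1, 0, 0.4, 0, 0], [0, 0, 0.5, 0, 0], [0, 0, 0.5, 0, 0], [0, 0, 0, 0, 0], [0, 0, 0, 0, 0]]]'

```text
clock: 8.53
position: [473.1, -153.1, 203.8]
ee_rot: [0.782, -0.623, -0.017, -0.003]
contact_force: [0.6, 0.0, -1.2]
gripper_width: 15.9
```

>>> send_rows --steps '[[[0, 0, 0.6, 0, 0], [0, 0, 0.6, 0, 0], [0, 0, 0.6, 0, 0], [0, 0, 0.6, 0, 0], [0, 0, 0, 0, 0], [0, 0, 0, 0, 0]]]'

```text
clock: 9.03
position: [472.5, -152.6, 176.9]
ee_rot: [0.782, -0.623, -0.017, -0.002]
contact_force: [0.7, -0.2, -0.3]
gripper_width: 15.7
```

Run:
```python
from rel import *
s=arm.read_state();p,d=optics.get_image('wrist');print(s['position'],s['ee_rot'].round(4),s['contact_force'],s['wrist_torque'])
cv2.imwrite('pics/w6.png',p[100:330,130:390])
```

```text
[ 472.46307695 -152.56413676  176.90063125] [ 0.7823 -0.6227 -0.0173 -0.0023] [ 0.73629419 -0.18056259 -0.25596245] [-0.15712559 -0.18045666  0.02839047]
```

View pics/w6.png

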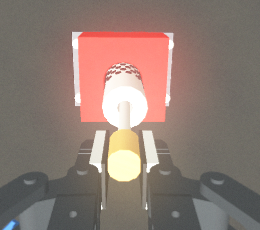

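The stem is entering the core at (125,100) in the crop, straight, and the force reading is near zero. I'll keep going down.

>>> send_rows --steps '[[[0, 0, 0.7, 0, 0], [0, 0, 0.7, 0, 0], [0, 0, 0.7, 0, 0], [0, 0, 0.7, 0, 0], [0, 0, 0.6, 0, 0], [0, 0, 0.5, 0, 0], [0, 0, 0.3, 0, 0], [0, 0, 0, 0, 0]]]'

```text
clock: 9.75
position: [471.8, -151.7, 130.8]
ee_rot: [0.782, -0.623, -0.017, -0.002]
contact_force: [0.2, 0.1, 0.4]
gripper_width: 15.3
```

>>> send_rows --steps '[[[0, 0, 0.4, 0, 0], [0, 0, 0.3, 0, 0], [0, 0, 0.2, 0, 0], [0, 0, 0, 0, 0]]]'

```text
clock: 10.08
position: [474.5, -152.6, 125.5]
ee_rot: [0.783, -0.621, -0.013, -0.003]
contact_force: [-1.1, 0.4, -0.7]
gripper_width: 15.8
```

>>> send_rows --steps '[[[0, 0, 0, 0, 1], [0, 0, 0, 0, 1], [0, 0, 0, 0, 1], [0, 0, 0, 0, 1], [0, 0, 0, 0, 1], [0, 0, 0, 0, 1]]]'

```text
clock: 10.58
position: [474.6, -152.2, 125.2]
ee_rot: [0.783, -0.622, -0.013, -0.003]
contact_force: [-0.4, 0.6, 0.1]
gripper_width: 85.3
```

Run:
```python
from rel import *
s=arm.read_state();p,d=optics.get_image('wrist');print(s['position'],s['ee_rot'].round(4),s['contact_force'],s['gripper_width'])
q,dq=optics.get_image('scene');t,dt=optics.get_image('top')
a=cv2.resize(q[100:200,190:280],(432,480),interpolation=cv2.INTER_CUBIC);b=p[100:340,160:340];b=cv2.resize(b,(360,480))
cv2.imwrite('pics/m7.png',np.hstack([a,b]))
Rm=R.from_quat(s['ee_rot']).as_matrix();print(Rm.round(3))
for n,i,dd in(('scene',q,dq),):
    h=cv2.cvtColor(i,cv2.COLOR_BGR2HSV).astype(int);m=(h[...,0]>10)&(h[...,0]<32)&(h[...,1]>90)&(h[...,2]>90);m[:120]=0;m[170:]=0;m[:,:210]=0;m[:,255:]=0
    P=cloud(n,dd,m);print(len(P),np.percentile(P[:,2],[5,50,95]).round(1),P.mean(0).round(1))
```

```text
[ 474.55236473 -152.21254555  125.24176538] [ 0.7833 -0.6215 -0.0132 -0.0034] [-0.36725423  0.61104316  0.07241738] 85.34819165951558
[[ 0.227 -0.974 -0.016]
 [-0.974 -0.227  0.022]
 [-0.025  0.011 -1.   ]]
37 [120.8 138.1 146.4] [ 472.8 -149.9  133.9]
```

View pics/m7.png

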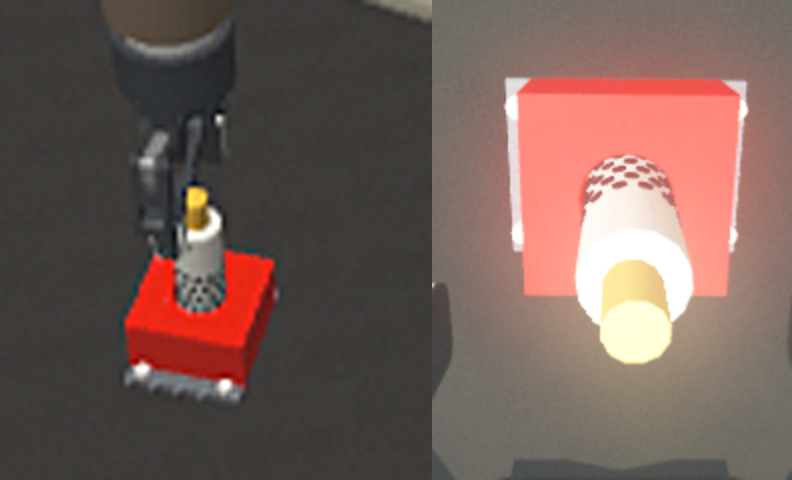

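>>> send_rows --steps '[[[0, 0.1, 0.7, 0, 1], [0, 0.1, 0.7, 0, 1], [0, 0, 0.7, 0, 1], [0, 0, 0.7, 0, 1], [0, 0, 0.6, 0, 1], [0, 0, 0.4, 0, 1], [0, 0, 0, 0, 1]]]'

```text
clock: 11.32
position: [470.8, -151.8, 82.3]
ee_rot: [0.783, -0.622, -0.014, -0.003]
contact_force: [-0.2, 0.4, 0.2]
gripper_width: 85.3
```

>>> send_rows --steps '[[[0, -0.12, 0, 0, 1], [0, 0, 0, 0, 0], [0, 0, 0, 0, 0], [0, 0, 0, 0, 0], [0, 0, 0, 0, 0], [0, 0, 0, 0, 0], [0, 0, 0, 0, 0], [0, 0, 0, 0, 0]]]'

```text
clock: 11.98
position: [472.6, -151.6, 82.7]
ee_rot: [0.783, -0.622, -0.014, -0.003]
contact_force: [0.1, -0.4, -0.9]
gripper_width: 33.2
```

>>> send_rows --steps '[[[0, 0, -0.5, 0, 0], [0, 0, -1, 0, 0], [0, 0, -1, 0, 0], [0, 0, -1, 0, 0], [0, 0, -1, 0, 0], [0, 0, -1, 0, 0], [0, 0, -1, 0, 0], [0, 0, -0.5, 0, 0], [0, 0, 0, 0, 0], [0, 0, 0, 0, 0]]]'

```text
clock: 12.82
position: [472.5, -152.8, 159.2]
ee_rot: [0.783, -0.622, -0.014, -0.003]
contact_force: [-0.6, -1.1, -3.2]
gripper_width: 32.9
```

>>> send_rows --steps '[[[-1, 0, 0, 0, 0], [-1.5, 0, 0, 0, 0], [-1.5, 0, 0, 0, 0], [-1.5, 0, 0, 0, 0], [-1.5, 0, 0, 0, 0], [-1, 0, 0, 0, 0], [0, 0, 0, 0, 0], [0, 0, 0, 0, 0]]]'

```text
clock: 13.48
position: [449.0, -69.6, 157.2]
ee_rot: [0.782, -0.623, -0.019, -0.0]
contact_force: [0.1, 0.2, -1.9]
gripper_width: 33.2
```

>>> send_rows --steps '[[[0, 0, 0.7, 0, 0], [0, 0, 1, 0, 0], [0, 0, 1, 0, 0], [0, 0, 1, 0, 0], [0, 0, 1, 0, 0], [0, 0, 0.8, 0, 0], [0, 0, 0.5, 0, 0], [0, 0, 0.2, 0, 0], [0, 0, 0, 0, 0]]]'

```text
clock: 14.23
position: [447.4, -71.0, 88.9]
ee_rot: [0.78, -0.625, -0.019, 0.001]
contact_force: [-0.1, -1.1, -1.5]
gripper_width: 32.9
```

>>> send_rows --steps '[[[1, 0, 0, 0, 0], [1, 0, 0, 0, 0], [0.6, 0, 0, 0, 0], [0.6, 0, 0, 0, 0], [0.6, 0, 0, 0, 0], [0.6, 0, 0, 0, 0], [0, 0, 0, 0, 0]]]'

```text
clock: 14.82
position: [458.3, -113.4, 89.4]
ee_rot: [0.778, -0.627, -0.021, -0.004]
contact_force: [0.3, 2.6, -3.4]
gripper_width: 32.2
```

>>> send_rows --steps '[[[0.6, 0, 0, 0, 0], [0.6, 0, 0, 0, 0], [0.6, 0, 0, 0, 0], [0.6, 0, 0, 0, 0], [0.5, 0, 0, 0, 0], [0.4, 0, 0, 0, 0], [0.4, 0, 0, 0, 0], [0, 0, 0, 0, 0]]]'

```text
clock: 15.48
position: [463.2, -144.1, 87.6]
ee_rot: [0.775, -0.632, -0.029, -0.011]
contact_force: [-0.6, 2.9, 0.8]
gripper_width: 31.9
```

Run:
```python
from rel import *
s=arm.read_state();p,d=optics.get_image('wrist');print(s['position'],s['ee_rot'].round(4),s['contact_force'],s['wrist_torque'],s['gripper_width'])
q,dq=optics.get_image('scene')
a=cv2.resize(q[100:200,190:280],(432,480),interpolation=cv2.INTER_CUBIC);b=cv2.resize(p[100:340,160:340],(360,480))
cv2.imwrite('pics/m8.png',np.hstack([a,b]))
```

```text
[ 463.22644567 -144.09876861   87.57877768] [ 0.7746 -0.6317 -0.0289 -0.0112] [-0.55313064  2.91510992  0.78802755] [0.83842439 0.29459366 0.0165456 ] 31.91812734495529
```

View pics/m8.png

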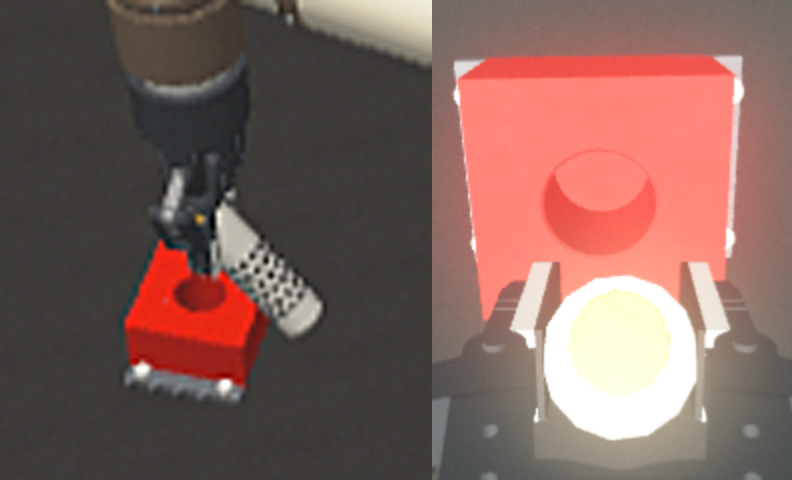

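The core is leaning about 45° against the block's edge with the head seated on its face (left crop (270,270), right crop (615,340)). I'll lift it clear.

>>> send_rows --steps '[[[0, 0, -0.6, 0, 0], [0, 0, -1.2, 0, 0], [0, 0, -1.5, 0, 0], [0, 0, -1.5, 0, 0], [0, 0, -1.5, 0, 0], [0, 0, -1.5, 0, 0], [0, 0, -1.5, 0, 0], [0, 0, -1.2, 0, 0], [0, 0, -0.6, 0, 0], [0, 0, 0, 0, 0]]]'

```text
clock: 16.42
position: [468.3, -157.2, 208.0]
ee_rot: [0.775, -0.631, -0.022, -0.009]
contact_force: [0.5, 0.8, -2.5]
gripper_width: 31.6
```

>>> send_rows --steps '[[[-0.5, 0, -1, 0, 0], [-0.5, 0, -1, 0, 0], [-0.3, 0, -0.5, 0, 0], [0, 0, 0, 0, 0], [0, 0, 0, 0, 0], [0, 0, 0, 0, 0], [0, 0, 0, 0, 0]]]'

```text
clock: 17.0
position: [464.6, -144.3, 234.3]
ee_rot: [0.775, -0.631, -0.023, -0.008]
contact_force: [0.1, -1.0, -2.5]
gripper_width: 32.3
```

Run:
```python
from rel import *
s=arm.read_state();p,d=optics.get_image('wrist');print(s['clock'],s['position'],s['ee_rot'].round(4),s['contact_force'],s['joint_vel'].round(3),s['gripper_width'])
q,dq=optics.get_image('scene')
cv2.imwrite('pics/m9.png',np.hstack([cv2.resize(q[40:200,180:300],(360,480)),cv2.resize(p[100:340,160:340],(360,480))]))
# core points: near TCP, seen by scene camera, pale (not dark gripper)
h=cv2.cvtColor(q,cv2.COLOR_BGR2HSV).astype(int);m=(dq>0)
P=cloud('scene',dq,m);c=P-s['position']
Rm=R.from_quat(s['ee_rot']).as_matrix();L=c@Rm
k=(np.abs(L[:,1])<19)&(L[:,2]>5)&(L[:,2]<95)&(L[:,0]<0)&(L[:,0]>-110)&(P[:,2]>60)
X=P[k];u,sv,vt=np.linalg.svd(X-X.mean(0),full_matrices=False);ax=vt[0]*np.sign(vt[0,2])
print(len(X),sv.round(),'axis',ax.round(3),'tilt',np.degrees(np.arccos(ax[2])).round(1),'zrange',np.percentile(X[:,2],[1,99]).round(1))
```

```text
17.0 [ 464.61616609 -144.26370866  234.30509431] [ 0.775  -0.6315 -0.0231 -0.0082] [ 0.13221765 -0.97018068 -2.52700062] [ 0.003  0.005 -0.008 -0.003  0.003  0.001] 32.29794084262685
169 [209. 129.  62.] axis [ 0.224 -0.659  0.718] tilt 44.1 zrange [180.7 230.5]
```

View pics/m9.png

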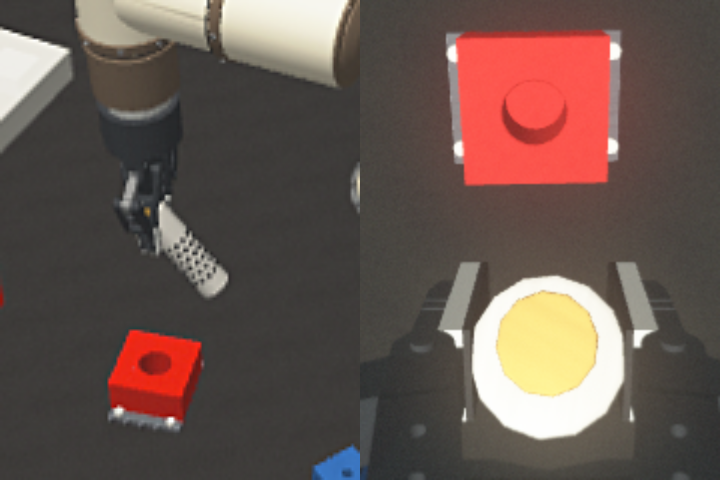

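```bash
python3 -c "
from h import *
print(job.job_done());s=arm.read_state();print(s['clock'],s['position'],s['gripper_width'])"
```

```text
the job is handed in; nothing more can be done
None
the job is handed in; nothing more can be done
```

I put the stem into the core in its block and drew the core straight up. I then leaned it by pushing it against the block's top edge so that it turned in the grip, and lifted it clear. I handed the job in at 17 s, and no verdict was reported.

**Last checks:**
- **Lean:** about 44° with the stem end up, from a rough fit to 169 scene-camera depth points.
- **Height:** the core's lower end is about 180 mm above the bench.
- **Stem:** the brass head looks seated on the core's face in the last wrist picture. I judged this by eye and did not measure the gap.
- **Grip and steadiness:** the fingers hold the core at about 32 mm opening, with a steady load of about 2.5 N and joint speeds of 0.008 rad/s or less.
- **Contact and bystanders:** the core is well clear of the block. I went nowhere near the jar, flange, battery or spanner, but did not re-measure their positions at the end.

**Disagreements:** the hand drifted about 2–3° from vertical, because rows start from the measured pose. The camera estimates of the core's position differed by 2–3 mm. Neither caused trouble.

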